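# Load the two-sided sharpening stone, tug it, turn it over to the fine side

### The job

Get the turn-over sharpening stand ready for fine honing: crank its frame back level to the loading stop, lift the stone carrier off its wooden rest and press it down into the frame, rust-brown coarse side up, until both brass spring bolts snap over its ends. Then give the carrier a firm upward tug for about half a second to make sure that both bolts hold it, let go, and only then crank the frame fully over to its other stop, so that the cream fine side is up with the carrier still held. Leave everything else on the bench where it is.

Things in the scene. Friction and masses are not known exactly. Their poses are not given: they have to be found in the camera images.
- carrier_mid (a point): Very centre of the loose stone carrier (see carrier), 26 mm thick. y runs along its 200 mm length, x across its 50 mm width, z out of the rust-brown coarse face. End for end it is the same. It starts coarse side up on the rest, underside 20 mm above the bench.
- carrier: The stone carrier, about 0.45 kg, origin 13 mm below its centre, in the cream face: an aluminium plate 200 long x 50 wide x 6 mm with a stone 164 x 50 x 10 mm bonded centrally on each face, rust-brown coarse on the +z face, cream fine on the -z face. Bare 18 mm tabs at both ends.
- rest: Fixed wooden drying rest: two battens, each 90 mm (x) x 18 x 20 mm high, centred at y = +-62 mm; the middle 100 mm under the carrier is open, apart from two 8 mm high slats along y at x = +-34 mm. Origin at its middle on the bench.
- stand: Fixed grey turn-over stand. Origin at the middle of its base on the bench; y runs along its horizontal turning axis, which lies 110 mm above the bench. Base: a drip tray 180 (x) x 276 (y) x 14 mm. Two end standards at y = +-126 mm, up to 127 mm above the bench. The crank is outside the standard at -y.
- cradle (a joint): Turn of the frame in rad: 0 = level loading position (lower stop), 3.14 = fully over (upper stop). It starts at 0.3 to 0.9. Friction of about 0.25 N m holds it where it is left. As it grows, the crank rises from the stand's -x side (the robot's side), passes over the top and comes down on the +x side.
- cradle_seat (a point): Centre of the turning frame, on the axis; turns with it, y along the axis, z up at joint 0. A latched carrier has its centre and axes here (or end for end). Two round side rods, 10 mm thick, at x = +-71 mm; at each end a pocket 54 mm wide for the carrier's tab, between flared guides up to 24 mm above the axis, and under it a sprung rubber pad. Open between, above and below.
- bolt_a: Brass spring bolt at the frame's +y end, 14 mm wide, bevelled on top; its nose reaches over the last 5 mm of a latched tab. Origin at cradle_seat when fully out; it shifts outward by as much as it is pushed back. Set down, the carrier rests on the two bevels, its centre 10 to 15 mm above cradle_seat; pressed down to cradle_seat, the bolts snap over it.
- bolt_b: The same bolt at the frame's -y end, pushed back along the frame's -y. Latched, the bolts do not yield to an upward pull: an upward tug of some 10 N over the carrier's own weight is a firm one and moves it by less than 1 mm. If they have not caught, the carrier comes up freely.
- crank_grip (a point): Centre of the red crank grip: a freely spinning sleeve, 18 mm in diameter, 42 mm long, lying along the stand's y axis, 60 mm from the turning axis, at y = -163 mm of the stand. The crank arm is 22 mm from this point on its +y side. At joint 0 it is level with the axis on the -x side, at 3.14 level with it on the +x side.
- honing_guide_mid (a point): Bystander: aluminium and brass honing guide, 35 x 66 x 40 mm, near the rest on its -x side.
- chisel_mid (a point): Bystander: chisel with a wooden handle, 190 mm long, 26 mm high, near the rest on its +x side.
- try_square_mid (a point): Bystander: try square lying flat, 100 x 140 x 18 mm, near the stand on its -x side.
- block_plane_mid (a point): Bystander: dark steel block plane, 160 x 50 x 50 mm, beyond the stand and the rest.
- glue_bottle_mid (a point): Bystander: white glue bottle with an orange cap, 60 mm in diameter, 170 mm tall; point half-way up.
- mallet_mid (a point): Bystander: wooden mallet lying down, 290 mm long, head 58 x 120 x 80 mm.
- pencil_pot_mid (a point): Bystander: blue pot of pencils, 68 mm in diameter, 95 mm tall (pencils to 205 mm).
- pad_a: Sprung rubber pad under the tab at the +y end, 44 x 11 mm; origin at cradle_seat when free, sinks along -z. The pads meet the carrier 7 mm before it is home and resist with 1.2 N/mm (both): about 8 N more when home, where the bolts snap; a hard stop is 3.5 mm further. Bolts and pads take up to about 12 N of push. Then they press the carrier up against the bolts.
- pad_b: The same pad at the -y end.
Not all that is in view belongs to the job. Of the things that look like the carrier, the middle-sized one is meant.

How it is judged (in metres and radians):
On the way, in this order (a step that is already met when the one before it is completed fails the run):
1. the frame is level at the loading stop and the carrier is pressed down into it, coarse side up, below the bolts (value of joint cradle below 0.1 rad and distance between carrier_mid and cradle_seat below 0.006 m and z of carrier_mid in the frame of cradle_seat below 0.0015 m and angle between carrier_mid's own z axis and vertical below 0.12 rad), for 0.15 s.
2. the carrier is tugged up with the fingers, and both bolts hold it: each takes over 3.5 N (untugged it is 1.4 to 2.5 N) (value of joint cradle below 0.1 rad and contact force between each of bolt_a, bolt_b and carrier above 3.5 N and contact force between the fingers and carrier above 2 N and z of carrier_mid in the frame of cradle_seat below 0.002 m), for 0.15 s.
3. the robot has let go of the carrier, and the frame is turned over (value of joint cradle above 1.57 rad and contact force between the fingers and carrier below 0.5 N), for 0.1 s.
At the end, for the whole second after the job is handed in: The frame is turned over to within 0.12 rad (7 degrees) of its upper stop, cream side up; the carrier is still latched in it, its centre within 6 mm of the frame's centre and not more than 2 mm towards the bolts, within 8 degrees of level, and at rest (value of joint cradle above 3.02 rad and distance between carrier_mid and cradle_seat below 0.006 m and z of carrier_mid in the frame of cradle_seat between -0.004 and 0.002 m and angle between carrier_mid's own z axis and vertical above 3 rad and linear speed of carrier below 0.02 m/s); the robot touches nothing.
It fails at once if the frame is turned beyond 1.1 rad while the carrier is not latched in it (value of joint cradle above 1.1 rad and (distance between carrier_mid and cradle_seat above 0.008 m or z of carrier_mid in the frame of cradle_seat above 0.003 m)).
It fails at once if a bystander is moved by more than 30 mm (distance of any of honing_guide_mid, chisel_mid, try_square_mid, block_plane_mid, glue_bottle_mid, mallet_mid, pencil_pot_mid from where it was at the start of the episode above 0.03 m).
It also fails if it takes over 72 s, if anything falls off the work surface, if the arm or the gripper's body presses on something with over 40 N, if the wrist force passes 120 N, or if a joint passes its speed limit or range.

### The arm

A 6-joint arm with a two-finger parallel gripper is mounted at the origin on the work surface. World frame = base frame: x ahead of the robot, y to its left, z up, the work surface at z = 0. Lengths are in m, angles in degrees, forces in N, time in s.
With the tool pointing down it reaches from about 0.3 to 0.75 m from the base axis. Payload 8.5 kg.
Tool frame: the origin (TCP) lies at the very end of the fingers, on their centre line; the grasp point (between the pads) lies bot.grasp_offset behind it (bot.grasp_offset is the distance from the TCP to the grasp point, in m); x points along the fingers, y is the direction in which the jaws open and shut, and the axes are right-handed (so a half turn about x gives the same grasp; the last joint's range is limited). The gripper opens to 88 mm and grips with 3 to 60 N. Pads are 18 mm wide; open, the fingers measure 123 mm over their backs; the gripper's body (75 mm by 187 mm) begins 45 mm behind the grasp point.
Start: joints at [-75.762, 21.807, 74.336, -0, 83.858, -12.336], TCP at [0.246, -0.492, 0.239] pointing down, gripper open.
Joint ranges: [-178.18, 178.18], [-50.72, 133.34], [12.68, 142.11], [-81.47, 261.47], [9.98, 163.14], [-165.26, 165.26]. Speed limits (degrees/s): [136.94, 136.94, 180, 180, 180, 180].

### API

Orientations are given as [roll, pitch, yaw] about the fixed x, y, z axes, in that order (R = Rz(yaw) Ry(pitch) Rx(roll)).
In Python, from workcell import bot, eyes gives the robot as it stands.
- The arm moves only by the tool arm_command, never from a script. Its argument "commands" is a list of rows, each a list of 7 numbers: the turn, a rotation vector about the tool's x, y, z in degrees, then the shift along the tool's x, y, z in m, then the finger opening in m, from 0 to 0.0881. A call has 1 to 20 rows; each row is the pose to reach, as a shift and turn from the pose measured when the call began, along the tool's axes at that moment; what a row does not reach only later rows make up. A row lasts 1/8 s, in which the tool goes at most 62.5 mm and 10.7 degrees, less where a joint would pass 70% of its speed; a pose out of reach is approached as far as the arm can. A call with a gripper value outside its range is refused whole. The fingers move at their own pace and stop on an object; "squeeze" is the grip in N (left out, the last holds). Time passes only in rows, so rows that repeat a pose let the fingers close. It gives the time, the measured TCP pose, the force and the opening at its end, in the units of the state.
- bot.get_state(): the state, without advancing time (a new reading comes with each control period).
- eyes.get_image(name): name is "side" or "top" or "wrist"; returns a dict with "color" (384x512x3 uint8, red, green, blue), "K" (3x3 intrinsics, pixels), "R" (3x3) and "t" (3): a world point X has camera coordinates R X + t. Camera axes: x right, y down, z forward; pixel columns grow to the right and rows downward; lengths in m; the calibration is good to about 2 mm. A picture is of the moment at which its call begins. There is no depth.
- bot.sign_off(): hands the job in, once; it reports no verdict.
The state is a dict: "clock": time; "joint_positions": joint angles; "qd": joint speeds; "effort": joint torques, N m; "position": TCP position; "tool_rot": TCP orientation; "force": force on the tool from outside, world axes, zero at the start; "moment": the same for the moment, N m; "gripper_width": finger opening in m.
Only numpy, scipy, OpenCV 4.12 (cv2) and the standard library are available. Lean on these libraries where they do the work, as an engineer would, in place of code of your own. Each camera call takes 0.05 s, during which the arm holds its last target.

## Working session

There is one attempt and no reset: what is moved stays moved. The work goes in short steps, Python scripts to look and compute and a tool call to move; the robot and the scene stay as the last step left them, time stands still between calls to the robot, and variables do not carry over. Pictures are saved under pics/ and viewed, and the job is handed in when it is done.

Besides the shell and the picture viewer there is one more tool, called after "Emit:" as name(argument=value, ...) on one line, values as JSON. arm_command: Moves the arm, as the interface text tells. Its arguments: {"type":"object","properties":{"commands":{"type":"array"},"squeeze":{"type":"number"}},"required":["commands"]}

```bash
mkdir -p pics; ls
python3 - <<'E'
from workcell import bot, eyes
import cv2
print(bot.get_state(), bot.grasp_offset)
for n in ("side","top","wrist"):
    d=eyes.get_image(n); cv2.imwrite(f"pics/{n}0.png",d["color"][:,:,::-1]); print(n,d["K"].tolist(),d["R"].round(4).tolist(),d["t"].round(4).tolist())
E
```

```text
pics
{'clock': 0.0, 'joint_positions': array([-7.57625667e+01,  2.18415416e+01,  7.43834849e+01, -1.99510087e-04,
        8.38577154e+01, -1.23361530e+01]), 'qd': array([ 0.00731525,  0.05412426, -0.10687308, -0.09898537,  0.03211239,
       -0.0819381 ]), 'effort': array([-2.90480448e-04, -4.37931705e+01, -2.24554217e+01,  7.12980889e-02,
        3.52313987e-02, -1.09703369e-04]), 'position': array([ 0.24596643, -0.49163235,  0.23814007]), 'tool_rot': array([-102.19881427,   89.91725789,  104.37479351]), 'force': array([-0.72119773,  0.95303359,  0.30166915]), 'moment': array([ 0.02706306, -0.09795881,  0.01929065]), 'gripper_width': 0.08819120157462625} 0.0187
side [[427.3219097318536, 0.0, 262.9031883120613], [0.0, 427.3219097318536, 197.11236777337027], [0.0, 0.0, 1.0]] [[-0.8825, -0.47, 0.0176], [-0.3155, 0.5639, -0.7632], [0.3488, -0.6791, -0.6459]] [0.4267, 0.215, 0.9388]
top [[442.42146076592405, 0.0, 253.49474837863056], [0.0, 442.42146076592405, 200.59883965492784], [0.0, 0.0, 1.0]] [[-0.0039, -1.0, 0.0027], [-0.9927, 0.0036, -0.1208], [0.1208, -0.0032, -0.9927]] [0.0185, 0.5012, 1.4438]
wrist [[290.7061944915312, 0.0, 254.89465729107113], [0.0, 290.7061944915312, 189.70133850924566], [0.0, 0.0, 1.0]] [[0.4474, -0.8943, -0.0014], [-0.8629, -0.4321, 0.2622], [-0.2351, -0.1161, -0.965]] [-0.5493, -0.0353, 0.39]
```

View pics/top0.png

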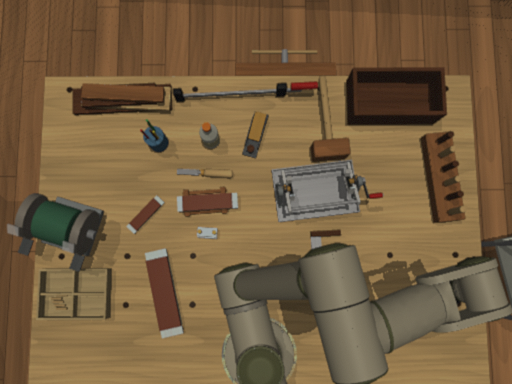

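View pics/side0.png

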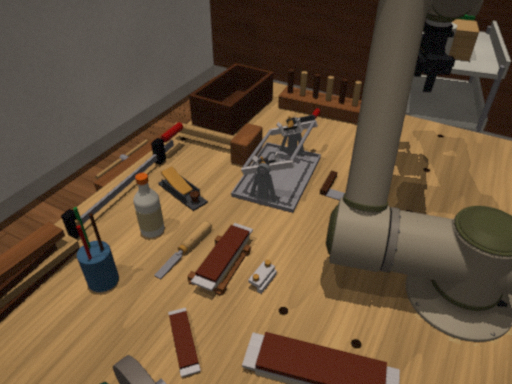

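View pics/wrist0.png

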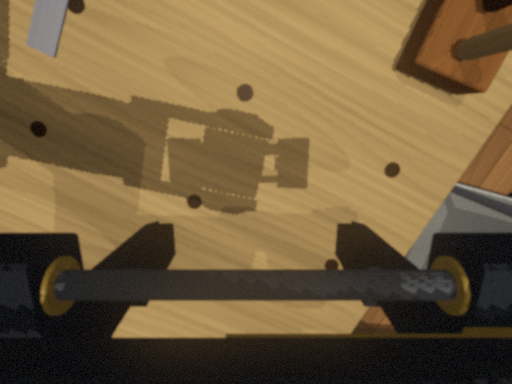

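Candidates for the carrier in the top view are the small bar at (145,214), the middle-sized bar on battens at (207,202), and the large bar at (163,292). I choose the one at (207,202), and I'll check it in a close crop.

Run:
```python
import cv2,numpy as np
t=cv2.imread("pics/top0.png"); s=cv2.imread("pics/side0.png")
cv2.imwrite("pics/c1.png",cv2.resize(t[150:255,165:265],None,fx=5.5,fy=5.5,interpolation=cv2.INTER_CUBIC))
cv2.imwrite("pics/c2.png",cv2.resize(t[150:255,262:392],None,fx=5.5,fy=5.5,interpolation=cv2.INTER_CUBIC))
cv2.imwrite("pics/c3.png",cv2.resize(s[95:215,225:355],None,fx=5,fy=5,interpolation=cv2.INTER_CUBIC))
```

```text
(no output)
```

View pics/c1.png

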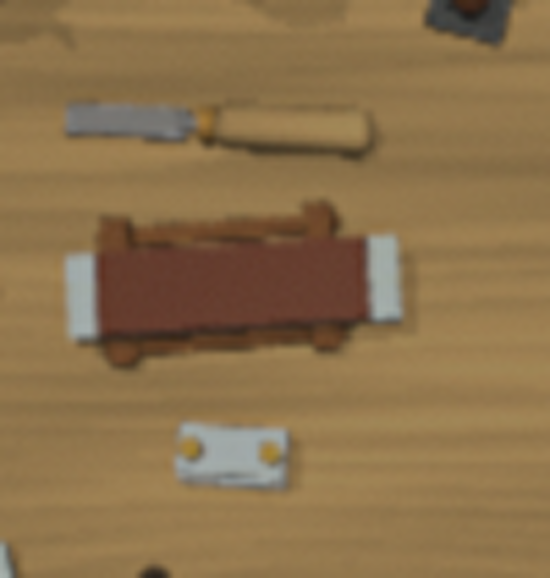

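View pics/c2.png

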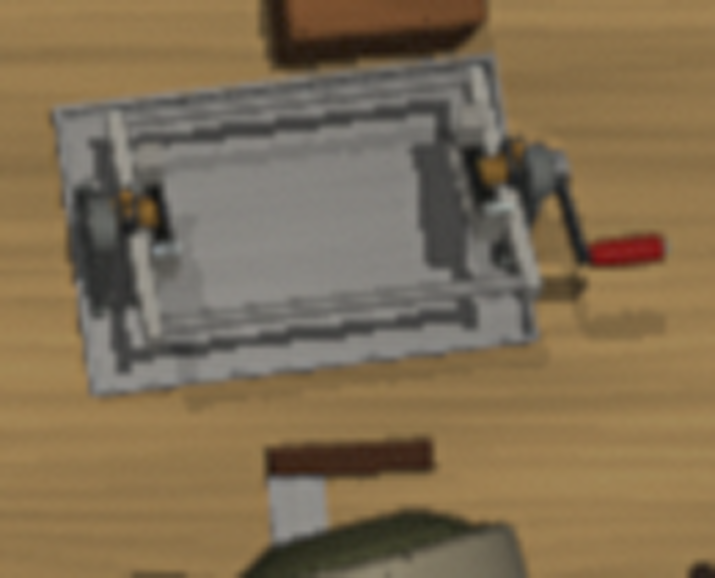

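View pics/c3.png

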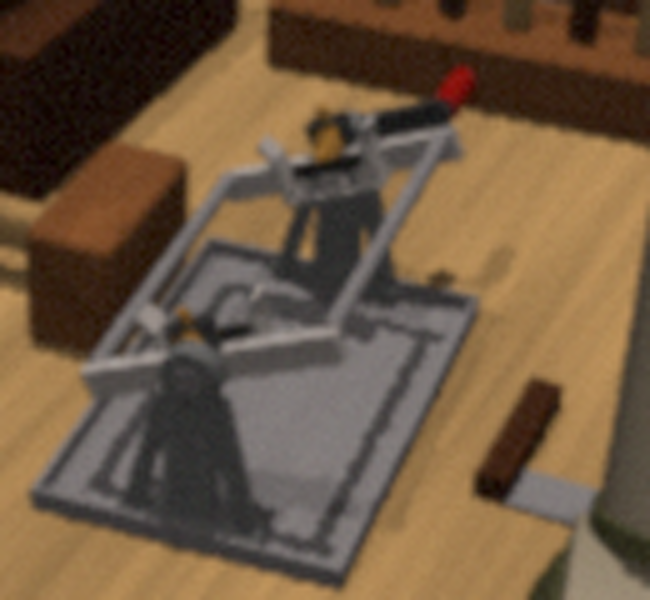

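The crop shows a rust-brown bar with bare tabs on the wooden battens at (207,202), so this is the carrier. The frame is tilted and its red grip is at top (374,195). Next I fit the poses.

```bash
cat > h.py <<'E'
from workcell import bot, eyes
import cv2,numpy as np
from scipy.optimize import least_squares
from scipy.spatial.transform import Rotation as Ro
def snap(n,f):
    d=eyes.get_image(n); cv2.imwrite(f"pics/{f}.png",d["color"][:,:,::-1]); np.savez(f"pics/{f}.npz",**{k:d[k] for k in("K","R","t")}); return d
def cam(f): return np.load(f"pics/{f}.npz")
def proj(d,P):
    P=np.atleast_2d(P); c=P@d["R"].T+d["t"]; p=c@d["K"].T; return p[:,:2]/p[:,2:]
def ray(d,uv,z):
    C=-d["R"].T@d["t"]; v=d["R"].T@np.linalg.inv(d["K"])@np.array([*uv,1.]); return C+v*(z-C[2])/v[2]
def un(uv,s,off): return (np.array(uv,float)+.5)/s-.5+np.array(off)
def fit(d,loc,px,x0):
    loc=np.array(loc,float)
    def w(p): 
        c,s=np.cos(p[2]),np.sin(p[2]); return np.c_[p[0]+c*loc[:,0]-s*loc[:,1],p[1]+s*loc[:,0]+c*loc[:,1],loc[:,2]]
    r=least_squares(lambda p:(proj(d,w(p))-px).ravel(),x0); return r.x,r.fun.reshape(-1,2)
E
python3 - <<'E'
from h import *
d=snap("top","t1"); s=snap("side","s1")
px=un([(66,254),(398,236),(402,320),(78,341)],5.5,(165,150))
x,r=fit(d,[(.025,.1,.036),(.025,-.1,.036),(-.025,-.1,.036),(-.025,.1,.036)],px,[.5,.1,0]); print("car",x.round(4),np.degrees(x[2]),r.round(2).tolist())
px=un([(52,108),(490,56),(537,342),(97,394)],5.5,(262,150))
x,r=fit(d,[(.09,.138,.014),(.09,-.138,.014),(-.09,-.138,.014),(-.09,.138,.014)],px,[.5,-.2,0]); print("stand",x.round(4),np.degrees(x[2]),r.round(2).tolist())
c,sn=np.cos(x[2]),np.sin(x[2])
g=un((627,250),5.5,(262,150)); gs=un((459,88),5,(225,95))
for th in np.arange(.2,1.01,.1):
    l=np.array([-.06*np.cos(th),-.163,.11+.06*np.sin(th)])
    P=[x[0]+c*l[0]-sn*l[1],x[1]+sn*l[0]+c*l[1],l[2]]
    print(round(th,1),np.round(P,3),proj(d,P)-g,proj(s,P)-gs)
for n,uv,z in(("guide",(207,233),.02),("chis",(205,173),.013),("sq",(324,236),.009),("mallet",(331,150),.04),("pot",(154,140),.05),("glue",(208,132),.1),("plane",(255,133),.03)): print(n,ray(d,uv,z).round(3))
E
```

```text
car [0.4968 0.1692 0.0589] 3.3774486726138235 [[0.47, 0.53], [0.23, 0.08], [0.38, -0.28], [-1.07, -0.33]]
stand [ 0.5376 -0.1918  0.1222] 6.999560714747893 [[0.09, 0.1], [0.69, -0.42], [0.3, -0.28], [-1.07, 0.56]]
0.2 [ 0.499 -0.361  0.122] [[-1.40991071  2.27866724]] [[-0.74010068  5.09033376]]
0.3 [ 0.501 -0.361  0.128] [[-0.97521436  1.57121504]] [[-1.03061493  3.27291614]]
0.4 [ 0.503 -0.36   0.133] [[-0.58196467  0.68401549]] [[-1.51404137  1.46168413]]
0.5 [ 0.505 -0.36   0.139] [[-0.23483099 -0.37558989]] [[-2.18661937 -0.32395648]]
0.6 [ 0.508 -0.36   0.144] [[ 0.06194259 -1.59811381]] [[-3.04236415 -2.06462914]]
0.7 [ 0.512 -0.359  0.149] [[ 0.30461207 -2.97196338]] [[-4.07309169 -3.74124288]]
0.8 [ 0.516 -0.359  0.153] [[ 0.49000426 -4.48352104]] [[-5.26848124 -5.335254  ]]
0.9 [ 0.52  -0.358  0.157] [[ 0.61558133 -6.11726782]] [[-6.61617619 -6.8289273 ]]
1.0 [ 0.525 -0.357  0.16 ] [[ 0.67949689 -7.85594902]] [[-8.10192255 -8.2055909 ]]
guide [0.395 0.172 0.02 ]
chis [0.598 0.181 0.013]
sq [ 0.384 -0.219  0.009]
mallet [ 0.67  -0.244  0.04 ]
pot [0.704 0.348 0.05 ]
glue [0.717 0.163 0.1  ]
plane [0.733 0.011 0.03 ]
```

```bash
cat >> h.py <<'E'
def st():
    s=bot.get_state(); return s,Ro.from_euler("xyz",s["tool_rot"],degrees=True)
def goal(pos,yaw):
    """tool down, tool y along +-(cos yaw, sin yaw), nearest; prints row"""
    s,R=st(); best=None
    for k in (0,180):
        a=np.radians(yaw+k); y=np.array([np.cos(a),np.sin(a),0]); x=np.array([0,0,-1.]); 
        T=Ro.from_matrix(np.c_[x,y,np.cross(x,y)]); rv=(R.inv()*T).as_rotvec(degrees=True)
        if best is None or np.linalg.norm(rv)<np.linalg.norm(best): best=rv
    sh=R.inv().apply(np.array(pos)-s["position"])
    print("row",best.round(2).tolist(),sh.round(4).tolist(),"clock",round(s["clock"],2),"pos",s["position"].round(4),"F",s["force"].round(1),"w",round(s["gripper_width"],4),"j6",s["joint_positions"][5].round(1))
    return best,sh
S0=(.5376,-.1918,np.radians(7.0))
def stw(l,S=S0):
    c,s=np.cos(S[2]),np.sin(S[2]); return np.array([S[0]+c*l[0]-s*l[1],S[1]+s*l[0]+c*l[1],l[2]])
E
python3 - <<'E'
from h import *
s,R=st(); print(R.as_matrix().round(3))
print(stw((-.057,-.167,.17))); goal(stw((-.057,-.167,.17)),7.0)
E
```

```text
[[-0.     0.447 -0.894]
 [ 0.001 -0.894 -0.447]
 [-1.    -0.001 -0.   ]]
[ 0.50137705 -0.36450176  0.17      ]
row [-70.43, -0.03, 0.03] [0.0685, 0.0004, -0.2853] clock 0.25 pos [ 0.246  -0.4918  0.2385] F [ 0.2 -0.4  0.5] w 0.0881 j6 -12.3
```

Emit:
arm_command(commands=[[-70.4, 0, 0, 0.0, 0, -0.285, 0], [-70.4, 0, 0, 0.0, 0, -0.285, 0], [-70.4, 0, 0, 0.0, 0, -0.285, 0], [-70.4, 0, 0, 0.0, 0, -0.285, 0], [-70.4, 0, 0, 0.0, 0, -0.285, 0], [-70.4, 0, 0, 0.0, 0, -0.285, 0], [-70.4, 0, 0, 0.0, 0, -0.285, 0], [-70.4, 0, 0, 0.04, 0, -0.285, 0], [-70.4, 0, 0, 0.068, 0, -0.285, 0], [-70.4, 0, 0, 0.068, 0, -0.285, 0]], squeeze=20)

```text
clock: 1.5
position: [0.5003, -0.3636, 0.1687]
tool_rot: [-147.1, 89.7, 129.9]
force: [0.7, -0.1, 0.5]
gripper_width: 0.0008
```

Run:
```python
from h import *
goal(stw((-.060,-.167,.119)),7.0)
d=snap("side","s2"); snap("top","t2")
s=cv2.imread("pics/s2.png"); t=cv2.imread("pics/t2.png")
cv2.imwrite("pics/c4.png",np.hstack([cv2.resize(s[60:180,235:355],None,fx=3.3,fy=3.3,interpolation=cv2.INTER_CUBIC),cv2.resize(t[130:250,272:392],None,fx=3.3,fy=3.3,interpolation=cv2.INTER_CUBIC)]))
```

```text
row [-0.03, -0.24, 0.16] [0.0497, -0.0019, 0.0012] clock 1.5 pos [ 0.5003 -0.3636  0.1687] F [ 0.7 -0.1  0.5] w 0.0008 j6 -53.9
```

View pics/c4.png

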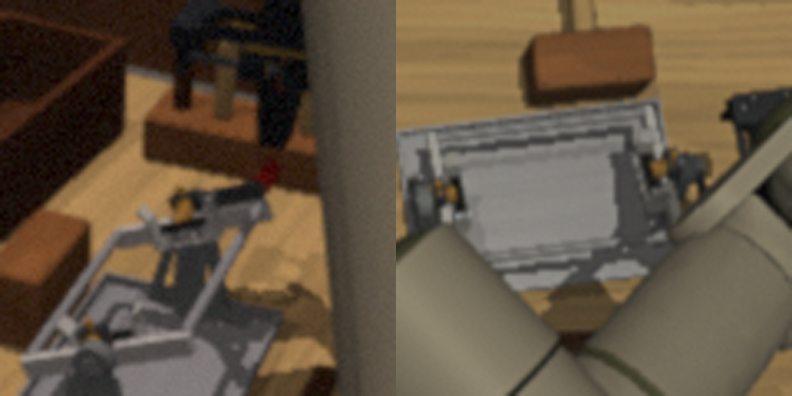

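The side view crop shows the closed fingertips directly above the red grip, at crop (268,150)/(268,172). Now I press down.

Emit:
arm_command(commands=[[0, 0, 0, 0.01, -0.0005, 0.001, 0], [0, 0, 0, 0.018, -0.001, 0.001, 0], [0, 0, 0, 0.024, -0.001, 0.001, 0], [0, 0, 0, 0.03, -0.001, 0.001, 0], [0, 0, 0, 0.036, -0.002, 0.001, 0], [0, 0, 0, 0.041, -0.002, 0.001, 0], [0, 0, 0, 0.045, -0.002, 0.001, 0], [0, 0, 0, 0.048, -0.002, 0.001, 0], [0, 0, 0, 0.048, -0.002, 0.001, 0]])

```text
clock: 2.72
position: [0.4993, -0.3658, 0.1231]
tool_rot: [97.3, 90.0, 14.2]
force: [0.1, -0.6, 0.6]
gripper_width: 0.0008
```

Run:
```python
from h import *
goal(stw((-.060,-.167,.1165)),7.0)
d=snap("side","s3")
s=cv2.imread("pics/s3.png")
cv2.imwrite("pics/c5.png",cv2.resize(s[80:220,225:355],None,fx=4,fy=4,interpolation=cv2.INTER_CUBIC))
```

```text
row [-0.03, -0.0, -0.02] [0.0066, -0.0008, -0.0011] clock 2.73 pos [ 0.4993 -0.3658  0.1231] F [ 0.1 -0.6  0.6] w 0.0008 j6 -54.2
```

View pics/c5.png

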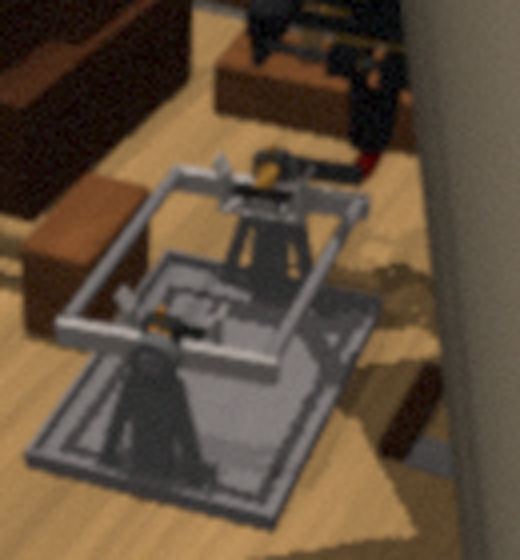

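The frame has turned down nearly level, and the grip is at crop (370,160) under the fingers. I'll push a little further, until the stop resists.

Emit:
arm_command(commands=[[0, 0, 0, 0.002, 0, 0, 0], [0, 0, 0, 0.004, 0, 0, 0], [0, 0, 0, 0.0055, 0, 0, 0], [0, 0, 0, 0.0055, 0, 0, 0]])

```text
clock: 3.28
position: [0.4998, -0.3658, 0.1191]
tool_rot: [54.8, 89.9, -28.2]
force: [0.1, 3.6, 12.9]
gripper_width: 0.0002
```

Run:
```python
from h import *
goal((.4968,.1692,.20),3.4)
```

```text
row [3.58, 0.08, -0.12] [-0.0816, 0.0622, -0.5313] clock 3.27 pos [ 0.4998 -0.3658  0.1191] F [ 0.1  3.6 12.9] w 0.0002 j6 -54.2
```

Emit:
arm_command(commands=[[0, 0, 0, -0.05, 0, 0, 0], [0, 0, 0, -0.1, 0, 0, 0], [0, 0, 0, -0.13, 0.01, -0.05, 0.03], [3.6, 0, 0, -0.13, 0.02, -0.11, 0.08], [3.6, 0, 0, -0.13, 0.03, -0.17, 0.08], [3.6, 0, 0, -0.13, 0.035, -0.23, 0.08], [3.6, 0, 0, -0.13, 0.04, -0.29, 0.08], [3.6, 0, 0, -0.13, 0.045, -0.35, 0.08], [3.6, 0, 0, -0.12, 0.05, -0.41, 0.08], [3.6, 0, 0, -0.1, 0.055, -0.47, 0.08], [3.6, 0, 0, -0.08, 0.062, -0.531, 0.08], [3.6, 0, 0, -0.08, 0.062, -0.531, 0.08], [3.6, 0, 0, -0.08, 0.062, -0.531, 0.08]])

```text
clock: 4.9
position: [0.4967, 0.1686, 0.1983]
tool_rot: [49.5, 89.9, -37.1]
force: [-0.0, -0.1, 0.3]
gripper_width: 0.0799
```

Run:
```python
from h import *
goal((.4968,.1692,.20),3.4)
snap("wrist","w1"); snap("top","t3"); snap("side","s3b")
t=cv2.imread("pics/t3.png")
cv2.imwrite("pics/c6.png",cv2.resize(t[150:255,262:392],None,fx=5.5,fy=5.5,interpolation=cv2.INTER_CUBIC))
```

```text
row [0.01, 0.09, -0.11] [-0.0017, 0.0001, -0.0006] clock 4.9 pos [0.4967 0.1686 0.1983] F [-0.  -0.1  0.3] w 0.0799 j6 2.5
```

View pics/w1.png

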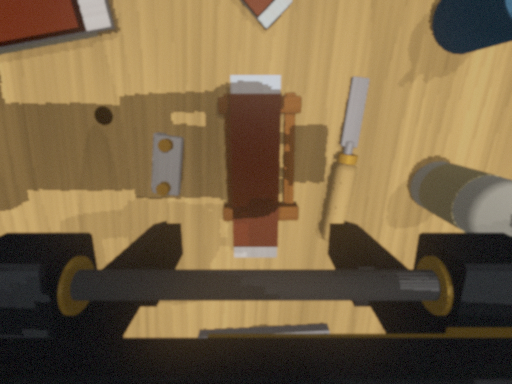

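View pics/c6.png

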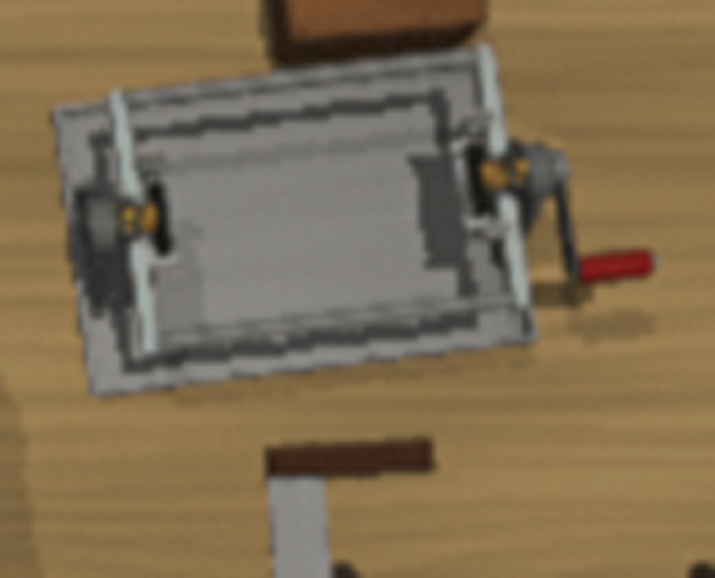

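The wrist view shows the carrier between the fingers, with tabs at (255,84) and (255,252). In the top crop the frame lies level. I'll refine both poses.

Run:
```python
from h import *
w=cv2.imread("pics/w1.png")
a=cv2.resize(w[60:120,210:300],None,fx=8,fy=8,interpolation=cv2.INTER_CUBIC);b=cv2.resize(w[240:270,210:300],None,fx=8,fy=8,interpolation=cv2.INTER_CUBIC)
cv2.imwrite("pics/c7.png",np.vstack([a,b*1]))
d=cam("t3"); g=un((617,266),5.5,(262,150)); print(proj(d,stw((-.06,-.163,.11)))-g)
# bar z=0.11 end-bar outer points : project seat, rods
for l in [(0,0,.11),(.071,.1,.115),(-.071,-.1,.115),(0,.1,.113),(0,-.1,.113),(0,.095,.113),(0,-.095,.113),(.09,.138,.014),(-.09,-.138,.014)]:
    print(l,((proj(d,stw(l))[0]-(262,150)+.5)*5.5-.5).round(0))
```

```text
[[-0.55199789  0.23164253]]
(0, 0, 0.11) [318. 200.]
(0.071, 0.1, 0.115) [130.  99.]
(-0.071, -0.1, 0.115) [510. 299.]
(0, 0.1, 0.113) [146. 221.]
(0, -0.1, 0.113) [491. 178.]
(0, 0.095, 0.113) [155. 220.]
(0, -0.095, 0.113) [482. 179.]
(0.09, 0.138, 0.014) [ 53. 109.]
(-0.09, -0.138, 0.014) [539. 340.]
```

View pics/c7.png

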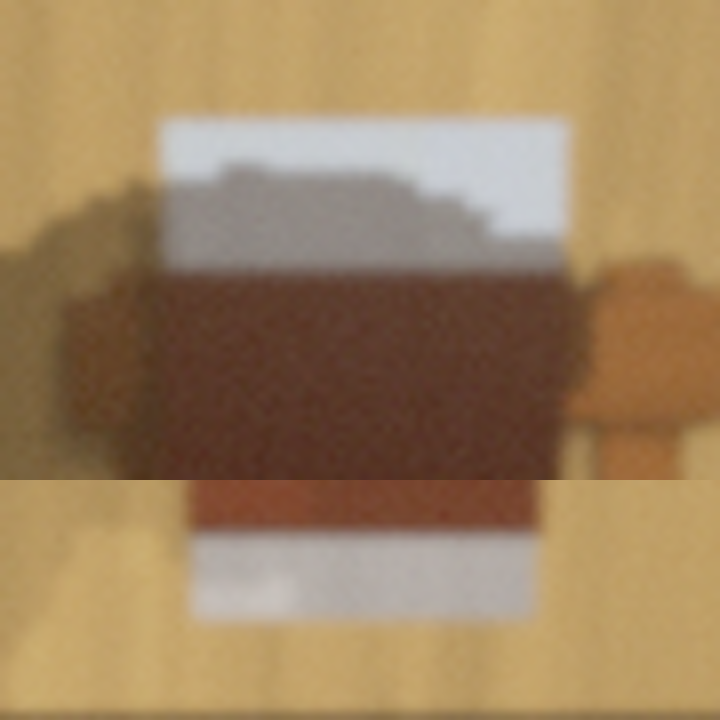

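Run:
```python
from h import *
d=cam("w1")
px=np.vstack([un([(159,118),(570,118)],8,(210,60)),un([(538,140),(190,140)],8,(210,240))])
x,r=fit(d,[(-.025,.1,.036),(.025,.1,.036),(.025,-.1,.036),(-.025,-.1,.036)],px,[.5,.17,.05]); print("car",x.round(4),np.degrees(x[2]),r.round(2).tolist())
goal((.5376,-.1918,.27),7)
```

```text
car [0.498  0.1707 0.0595] 3.4076672171461566 [[0.53, 0.33], [-0.53, 0.35], [-0.48, -0.52], [0.48, -0.48]]
row [-3.73, 0.09, -0.17] [-0.0705, 0.0202, 0.3612] clock 5.05 pos [0.4971 0.1676 0.1989] F [-0.4  0.2 -0.4] w 0.0799 j6 2.5
```

Emit:
arm_command(commands=[[0, 0, 0, -0.04, 0, 0.05, 0.08], [-3.7, 0, 0, -0.07, 0.005, 0.11, 0.08], [-3.7, 0, 0, -0.07, 0.01, 0.17, 0.08], [-3.7, 0, 0, -0.07, 0.015, 0.23, 0.08], [-3.7, 0, 0, -0.07, 0.02, 0.29, 0.08], [-3.7, 0, 0, -0.07, 0.02, 0.35, 0.08], [-3.7, 0, 0, -0.07, 0.02, 0.385, 0.08], [-3.7, 0, 0, -0.07, 0.02, 0.385, 0.08], [-3.7, 0, 0, -0.07, 0.02, 0.385, 0.08]])

```text
clock: 6.18
position: [0.5384, -0.2155, 0.2698]
tool_rot: [64.4, 89.8, -18.7]
force: [0.2, 0.3, 0.2]
gripper_width: 0.0802
```

Run:
```python
from h import *
goal((.498,.1707,.10),3.4)
snap("wrist","w2")
w=cv2.imread("pics/w2.png"); d=cam("w2")
for l in [(0,.095,.113),(0,-.095,.113),(.027,.1,.134),(-.027,.1,.134),(.027,-.1,.134),(-.027,-.1,.134)]: print(l,proj(d,stw(l)).round(1))
cv2.imwrite("pics/c8.png",cv2.resize(w,None,fx=1.5,fy=1.5,interpolation=cv2.INTER_CUBIC))
```

```text
row [3.52, 0.08, -0.18] [0.1692, 0.0059, -0.3885] clock 6.17 pos [ 0.5384 -0.2155  0.2698] F [0.2 0.3 0.2] w 0.0802 j6 -40.4
(0, 0.095, 0.113) [[255.5  55.5]]
(0, -0.095, 0.113) [[255.6 237.7]]
(0.027, 0.1, 0.134) [[286.  45.]]
(-0.027, 0.1, 0.134) [[225.1  45.1]]
(0.027, -0.1, 0.134) [[281.  250.3]]
(-0.027, -0.1, 0.134) [[230.4 250.4]]
```

View pics/c8.png

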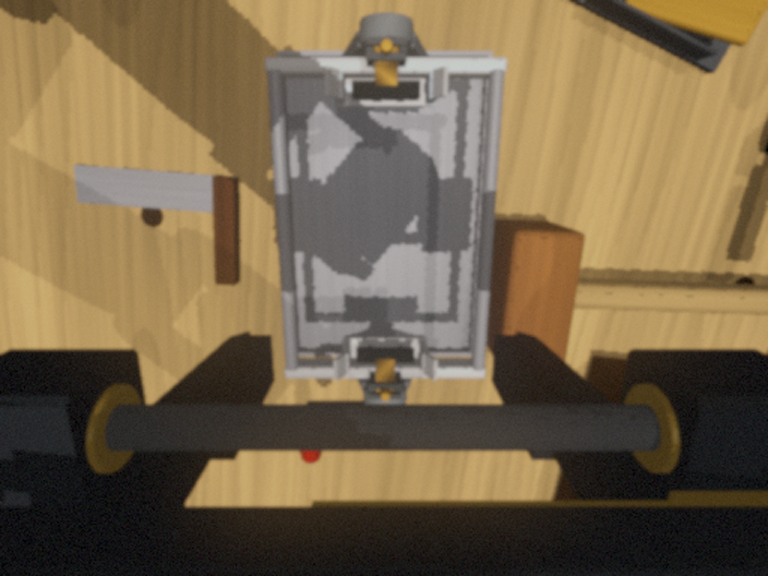

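Run:
```python
from h import *
w=cv2.imread("pics/w2.png")
a=cv2.resize(w[30:75,215:300],None,fx=8,fy=8,interpolation=cv2.INTER_CUBIC);b=cv2.resize(w[220:260,215:300],None,fx=8,fy=8,interpolation=cv2.INTER_CUBIC)
cv2.imwrite("pics/c9.png",np.vstack([a,b]))
```

```text
(no output)
```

View pics/c9.png

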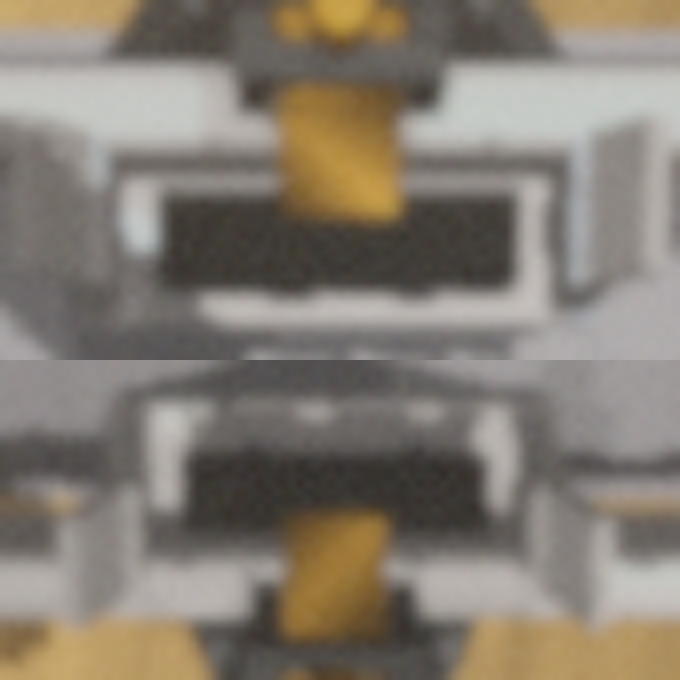

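Run:
```python
from h import *
d=cam("w2")
px=np.vstack([un([(288,218),(404,218)],8,(215,30)),un([(285,154),(388,154)],8,(215,220))])
x,r=fit(d,[(-.007,.095,.113),(.007,.095,.113),(-.007,-.095,.113),(.007,-.095,.113)],px,[.5376,-.19,.12]); print(x.round(4),np.degrees(x[2]),r.round(2).tolist())
# pads side edges, unknown y centre -> use x only
pad=np.vstack([un([(160,242),(514,242)],8,(215,30)),un([(190,132),(485,132)],8,(215,220))])
for z in (.104,.114): print([ray(d,p,z).round(4).tolist() for p in pad])
for z in(.113,.12):
  p=[ray(d,q,z) for q in px]; a=(p[0]+p[1])/2;b=(p[2]+p[3])/2; print(z,a,b,(a+b)/2,np.linalg.norm(a-b),np.degrees(np.arctan2(-(a-b)[0],(a-b)[1])))
```

```text
[ 0.5395 -0.1928  0.1165] 6.675542273870463 [[-0.04, 0.02], [0.03, 0.1], [0.27, -0.1], [-0.26, -0.07]]
[[0.5058, -0.1025, 0.104], [0.5494, -0.0971, 0.104], [0.5295, -0.2905, 0.104], [0.5721, -0.2854, 0.104]]
[[0.5066, -0.1039, 0.114], [0.5488, -0.0988, 0.114], [0.5296, -0.2859, 0.114], [0.5708, -0.281, 0.114]]
0.113 [ 0.52841622 -0.09841815  0.113     ] [ 0.55051654 -0.28728004  0.113     ] [ 0.53946638 -0.19284909  0.113     ] 0.19015056925899965 6.674308204609857
0.12 [ 0.52846541 -0.09956122  0.12      ] [ 0.55005549 -0.28406271  0.12      ] [ 0.53926045 -0.19181197  0.12      ] 0.18576041980398827 6.674308204609843
```

Emit:
arm_command(commands=[[3.5, 0, 0, 0.0, 0.001, -0.05, 0.076], [3.5, 0, 0, 0, 0.002, -0.11, 0.076], [3.5, 0, 0, 0, 0.003, -0.17, 0.076], [3.5, 0, 0, 0, 0.004, -0.23, 0.076], [3.5, 0, 0, 0.02, 0.005, -0.29, 0.076], [3.5, 0, 0, 0.06, 0.006, -0.35, 0.076], [3.5, 0, 0, 0.11, 0.006, -0.3885, 0.076], [3.5, 0, 0, 0.16, 0.006, -0.3885, 0.076], [3.5, 0, 0, 0.169, 0.006, -0.3885, 0.076], [3.5, 0, 0, 0.169, 0.006, -0.3885, 0.076]])

```text
clock: 7.48
position: [0.4984, 0.1712, 0.1015]
tool_rot: [72.3, 89.7, -14.2]
force: [-0.2, -0.0, 0.4]
gripper_width: 0.0763
```

Run:
```python
from h import *
goal((.498,.1707,.0155),3.4)
```

```text
row [0.09, 0.08, -0.26] [0.086, -0.0008, 0.0004] clock 7.47 pos [0.4984 0.1712 0.1015] F [-0.2 -0.   0.4] w 0.0763 j6 2.7
```

Emit:
arm_command(commands=[[0, 0, -0.25, 0.03, 0, 0, 0.076], [0, 0, -0.25, 0.06, 0, 0, 0.076], [0, 0, -0.25, 0.08, -0.0005, 0.0004, 0.076], [0, 0, -0.25, 0.086, -0.0005, 0.0004, 0.076], [0, 0, -0.25, 0.086, -0.0005, 0.0004, 0.076], [0, 0, -0.25, 0.086, -0.0005, 0.0004, 0.045], [0, 0, -0.25, 0.086, -0.0005, 0.0004, 0.03], [0, 0, -0.25, 0.086, -0.0005, 0.0004, 0.03], [0, 0, -0.25, 0.086, -0.0005, 0.0004, 0.03]], squeeze=45)

```text
clock: 8.6
position: [0.4981, 0.1707, 0.0159]
tool_rot: [0.7, 89.9, -85.8]
force: [-2.2, 0.3, 5.8]
gripper_width: 0.0497
```

Run:
```python
from h import *
goal((.498,.1707,.14),3.4)
```

```text
row [0.1, 0.08, -0.0] [-0.1241, -0.0001, 0.0002] clock 8.6 pos [0.4981 0.1707 0.0159] F [-2.2  0.3  5.8] w 0.0497 j6 2.6
```

Emit:
arm_command(commands=[[0, 0, 0, -0.02, 0, 0, 0.03], [0, 0, 0, -0.06, 0, 0, 0.03], [0, 0, 0, -0.12, 0, 0, 0.03], [0, 0, 0, -0.17, 0, 0.01, 0.03], [0, 0, 0, -0.18, 0.0, 0.05, 0.03], [-1, 0, 0, -0.18, 0.003, 0.1, 0.03], [-2, 0, 0, -0.18, 0.01, 0.15, 0.03], [-3, 0, 0, -0.18, 0.014, 0.2, 0.03], [-3.4, 0, 0, -0.18, 0.018, 0.25, 0.03], [-3.4, 0, 0, -0.18, 0.02, 0.3, 0.03], [-3.4, 0, 0, -0.18, 0.02, 0.34, 0.03], [-3.4, 0, 0, -0.18, 0.02, 0.36, 0.03], [-3.4, 0, 0, -0.18, 0.02, 0.36, 0.03], [-3.4, 0, 0, -0.18, 0.02, 0.36, 0.03]])

```text
clock: 10.35
position: [0.5399, -0.1859, 0.1962]
tool_rot: [-42.9, 90.0, -126.0]
force: [0.2, 0.9, -4.4]
gripper_width: 0.0495
```

Run:
```python
from h import *
goal((.5393,-.1928,.13),6.9)
snap("wrist","w3"); snap("side","s4")
s=cv2.imread("pics/s4.png")[40:220,190:400]; w=cv2.imread("pics/w3.png")
cv2.imwrite("pics/c10.png",np.hstack([cv2.resize(s,(392,336)),cv2.resize(w,(400,336))]))
```

```text
row [0.06, 0.03, 0.03] [0.0662, -0.0014, 0.0068] clock 10.35 pos [ 0.5399 -0.1859  0.1962] F [ 0.2  0.9 -4.4] w 0.0495 j6 -37.8
```

View pics/c10.png

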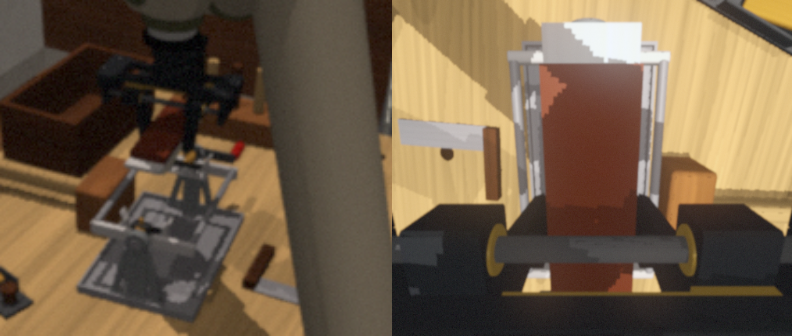

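The carrier hangs in the fingers over the frame, with the +y tab at the top of the wrist view. I'll check its place in the hand.

Run:
```python
from h import *
d=cam("w3"); s,R=st(); M=R.as_matrix(); y=M[:,1]; l=np.cross([0,0,1],y); print(y,l)
c=s["position"]+[0,0,.0171]
for a in(-.025,.025): print(proj(d,c+y*a+l*.1+[0,0,.003]))
w=cv2.imread("pics/w3.png")
cv2.imwrite("pics/c11.png",cv2.resize(w[15:85,215:300],None,fx=8,fy=8,interpolation=cv2.INTER_CUBIC))
```

```text
[ 9.92581157e-01  1.21583817e-01 -1.48137055e-04] [-0.12158382  0.99258116  0.        ]
[[188.70430478  24.86727449]]
[[317.05093587  24.80658365]]
```

View pics/c11.png

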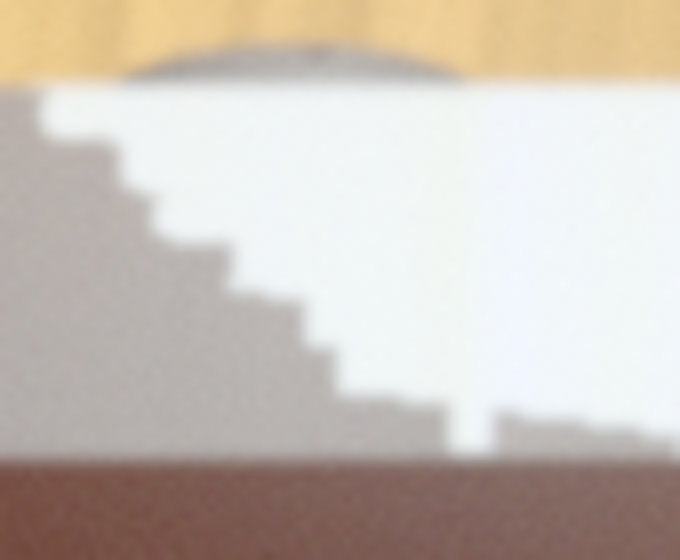

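Emit:
arm_command(commands=[[0, 0, 0, 0.0, -0.0014, 0.0068, 0.03], [0, 0, 0, 0.03, -0.0014, 0.0068, 0.03], [0, 0, 0, 0.06, -0.0014, 0.0068, 0.03], [0, 0, 0, 0.08, -0.0014, 0.0068, 0.03], [0, 0, 0, 0.084, -0.0014, 0.0068, 0.03], [0, 0, 0, 0.084, -0.0014, 0.0068, 0.03]])

```text
clock: 11.2
position: [0.5397, -0.193, 0.113]
tool_rot: [14.5, 89.9, -68.5]
force: [0.7, -0.4, -5.4]
gripper_width: 0.0493
```

Run:
```python
from h import *
goal((.5393,-.1928,.0925),6.9)
d=snap("side","s5")
s=cv2.imread("pics/s5.png")
cv2.imwrite("pics/c12.png",cv2.resize(s[80:220,225:355],None,fx=4,fy=4,interpolation=cv2.INTER_CUBIC))
```

```text
row [0.1, 0.09, -0.02] [0.0205, -0.0004, -0.0002] clock 11.2 pos [ 0.5397 -0.193   0.113 ] F [ 0.7 -0.4 -5.4] w 0.0493 j6 -38.4
```

View pics/c12.png

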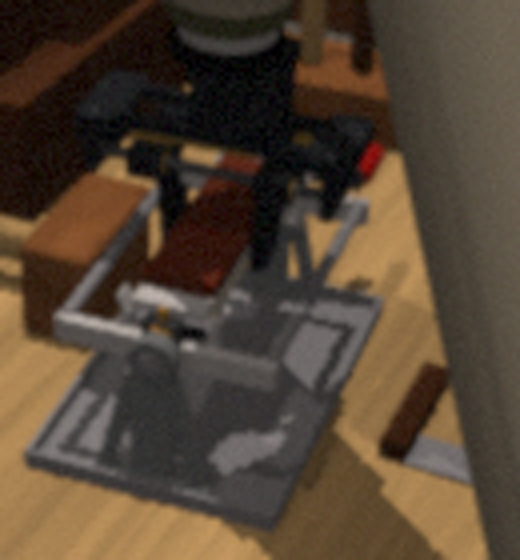

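The tab sits between the guides above the bolt, at crop (160,300). Now I press down.

Emit:
arm_command(commands=[[0, 0, 0, 0.004, -0.0004, 0, 0.03], [0, 0, 0, 0.007, -0.0004, 0, 0.03], [0, 0, 0, 0.01, -0.0004, 0, 0.03], [0, 0, 0, 0.013, -0.0004, 0, 0.03], [0, 0, 0, 0.0145, -0.0004, 0, 0.03], [0, 0, 0, 0.0145, -0.0004, 0, 0.03]], squeeze=55)

```text
clock: 12.0
position: [0.5399, -0.1935, 0.0995]
tool_rot: [35.0, 89.8, -48.0]
force: [-0.1, -0.6, 3.8]
gripper_width: 0.0493
```

Emit:
arm_command(commands=[[0, 0, 0, 0.002, 0, 0, 0.03], [0, 0, 0, 0.004, 0, 0, 0.03], [0, 0, 0, 0.006, 0, 0, 0.03], [0, 0, 0, 0.0072, 0, 0, 0.03], [0, 0, 0, 0.0072, 0, 0, 0.03]])

```text
clock: 12.62
position: [0.5399, -0.1932, 0.0922]
tool_rot: [39.2, 89.8, -43.8]
force: [0.1, 2.2, 5.0]
gripper_width: 0.0494
```

Emit:
arm_command(commands=[[0, 0, 0, 0.0007, 0, 0, 0.03], [0, 0, 0, 0.0013, 0, 0, 0.03], [0, 0, 0, 0.0013, 0, 0, 0.03], [0, 0, 0, 0.0013, 0, 0, 0.03]])

```text
clock: 13.12
position: [0.5399, -0.1931, 0.0911]
tool_rot: [39.6, 89.8, -43.4]
force: [-1.1, 2.0, 5.6]
gripper_width: 0.0496
```

Run:
```python
from h import *
goal((.5393,-.1928,.0925),6.9)
d=snap("side","s6"); snap("wrist","w4")
s=cv2.imread("pics/s6.png")[120:200,230:320]; w=cv2.imread("pics/w4.png")
cv2.imwrite("pics/c13.png",np.hstack([cv2.resize(s,(396,352),interpolation=cv2.INTER_CUBIC),cv2.resize(w[0:240,100:400],(400,352),interpolation=cv2.INTER_CUBIC)]))
```

```text
row [0.1, 0.16, -0.13] [-0.0014, -0.0005, -0.0004] clock 13.12 pos [ 0.5399 -0.1931  0.0911] F [-1.1  2.   5.6] w 0.0496 j6 -38.5
```

View pics/c13.png

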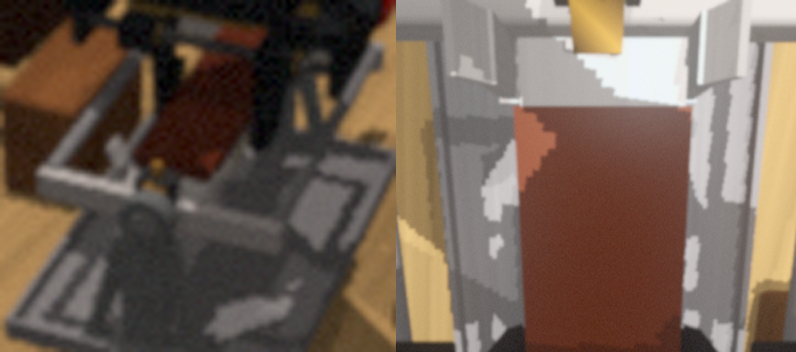

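The +y bolt at wrist crop (597,30) lies over the tab. The push force of about 10.5 N matches the pads alone, so I start the tug.

Emit:
arm_command(commands=[[0, 0, 0, -0.001, 0, 0, 0.03], [0, 0, 0, -0.002, 0, 0, 0.03], [0, 0, 0, -0.0025, 0, 0, 0.03], [0, 0, 0, -0.0025, 0, 0, 0.03]])

```text
clock: 13.72
position: [0.5398, -0.1931, 0.0931]
tool_rot: [37.4, 89.8, -45.6]
force: [0.9, -0.0, -4.2]
gripper_width: 0.0495
```

Emit:
arm_command(commands=[[0, 0, 0, -0.0006, 0, 0, 0.03], [0, 0, 0, -0.001, 0, 0, 0.03], [0, 0, 0, -0.001, 0, 0, 0.03]])

```text
clock: 14.1
position: [0.5398, -0.1931, 0.0933]
tool_rot: [35.8, 89.9, -47.2]
force: [4.7, -1.6, -11.8]
gripper_width: 0.0496
```

Emit:
arm_command(commands=[[0, 0, 0, -0.001, 0, 0, 0.03], [0, 0, 0, -0.0014, 0, 0, 0.03], [0, 0, 0, -0.0014, 0, 0, 0.03], [0, 0, 0, -0.0014, 0, 0, 0.03], [0, 0, 0, -0.0014, 0, 0, 0.03], [0, 0, 0, -0.0014, 0, 0, 0.03]])

```text
clock: 14.85
position: [0.5397, -0.1931, 0.0934]
tool_rot: [24.3, 89.9, -58.7]
force: [6.1, -2.7, -16.3]
gripper_width: 0.0493
```

Emit:
arm_command(commands=[[0, 0, 0, -0.0018, 0, 0, 0.03], [0, 0, 0, -0.0018, 0, 0, 0.03], [0, 0, 0, -0.0018, 0, 0, 0.03], [0, 0, 0, -0.0018, 0, 0, 0.03], [0, 0, 0, -0.0018, 0, 0, 0.03]])

```text
clock: 15.48
position: [0.5397, -0.1931, 0.0934]
tool_rot: [-94.8, 90.0, -177.8]
force: [7.3, -3.8, -19.6]
gripper_width: 0.0495
```

Run:
```python
from h import *
goal((.5393,-.1928,.0928),6.9); print(bot.get_state()["moment"])
snap("side","s7"); snap("wrist","w5")
s=cv2.imread("pics/s7.png")[120:200,230:320]; w=cv2.imread("pics/w5.png")
cv2.imwrite("pics/c14.png",np.hstack([cv2.resize(s,(396,352),interpolation=cv2.INTER_CUBIC),cv2.resize(w[0:240,100:400],(400,352),interpolation=cv2.INTER_CUBIC)]))
```

```text
row [0.08, -0.0, 0.03] [0.0006, -0.0004, -0.0003] clock 15.47 pos [ 0.5397 -0.1931  0.0934] F [  7.3  -3.8 -19.6] w 0.0495 j6 -38.5
[-0.4939598  -1.21628441 -0.0305987 ]
```

View pics/c14.png

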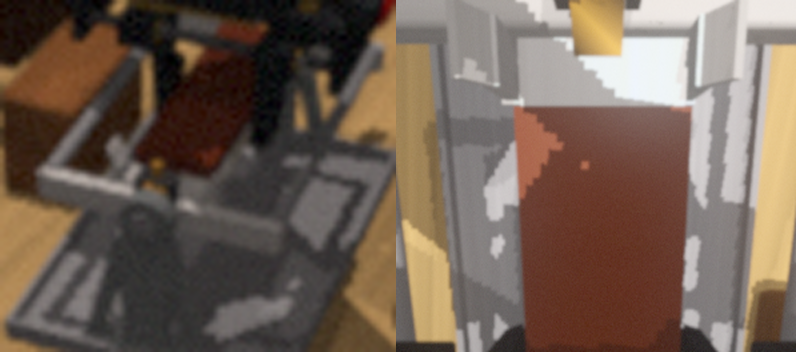

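The tug held: 19.6 N total, about 15 N over the carrier's weight, with 0.3 mm of motion. Now I relax, open and rise.

Emit:
arm_command(commands=[[0, 0, 0, 0.0003, 0, 0, 0.03], [0, 0, 0, 0.0006, 0, 0, 0.03], [0, 0, 0, 0.0006, 0, 0, 0.06], [0, 0, 0, 0.0006, 0, 0, 0.064], [0, 0, 0, 0.0006, 0, 0, 0.064], [0, 0, 0, -0.02, 0, 0, 0.064], [0, 0, 0, -0.06, 0, 0, 0.064], [0, 0, 0, -0.11, 0, 0, 0.064], [0, 0, 0, -0.15, 0, 0, 0.064], [0, 0, 0, -0.17, 0, 0, 0.064], [0, 0, 0, -0.17, 0, 0, 0.064]])

```text
clock: 16.95
position: [0.5401, -0.1932, 0.2647]
tool_rot: [44.5, 89.8, -38.5]
force: [-0.3, 0.2, 0.4]
gripper_width: 0.0636
```

Run:
```python
from h import *
S=(.5393,-.1928,np.radians(6.9))
print(stw((-.06,-.166,.11),S))
goal(stw((-.06,-.166,.16),S),6.9)
d=snap("wrist","w6"); print(proj(d,stw((0,.095,.113),S)),proj(d,stw((0,-.095,.113),S)))
```

```text
[ 0.49967727 -0.36480593  0.11      ]
row [0.08, 0.11, -0.11] [0.105, -0.0612, 0.1652] clock 16.95 pos [ 0.5401 -0.1932  0.2647] F [-0.3  0.2  0.4] w 0.0636 j6 -38.5
[[253.06507204  80.48136372]] [[253.08391899 258.23661991]]
```

View pics/w6.png

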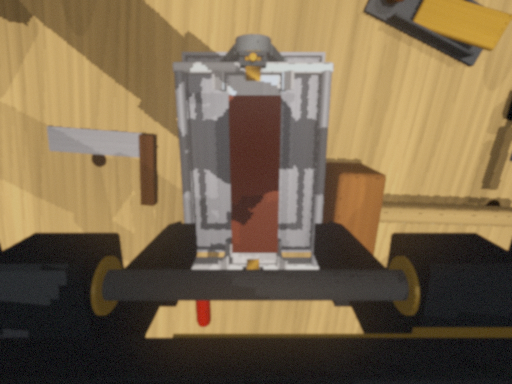

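The wrist view shows the carrier latched, with brass bolts over both tabs at (253,72) and (253,265). The red grip is at (203,310), so I go to it next.

Emit:
arm_command(commands=[[0, 0, 0, 0, -0.02, 0.05, 0.05], [0, 0, 0, 0, -0.04, 0.11, 0.05], [0, 0, 0, 0, -0.061, 0.165, 0.05], [0, 0, 0, 0.05, -0.061, 0.165, 0.05], [0, 0, 0, 0.1, -0.061, 0.165, 0.05], [0, 0, 0, 0.105, -0.061, 0.165, 0.05], [0, 0, 0, 0.105, -0.061, 0.165, 0.05]], squeeze=8)

```text
clock: 17.88
position: [0.4995, -0.3644, 0.1591]
tool_rot: [9.0, 90.0, -74.0]
force: [-0.0, -0.4, 0.7]
gripper_width: 0.05
```

Run:
```python
from h import *
S=(.5393,-.1928,np.radians(6.9))
goal(stw((-.06,-.166,.092),S),6.9)
d=snap("side","s8")
s=cv2.imread("pics/s8.png")
cv2.imwrite("pics/c15.png",cv2.resize(s[60:200,235:355],None,fx=4,fy=4,interpolation=cv2.INTER_CUBIC))
```

```text
row [0.09, 0.04, -0.01] [0.0671, 0.0001, 0.0004] clock 17.88 pos [ 0.4995 -0.3644  0.1591] F [-0.  -0.4  0.7] w 0.05 j6 -54.0
```

View pics/c15.png

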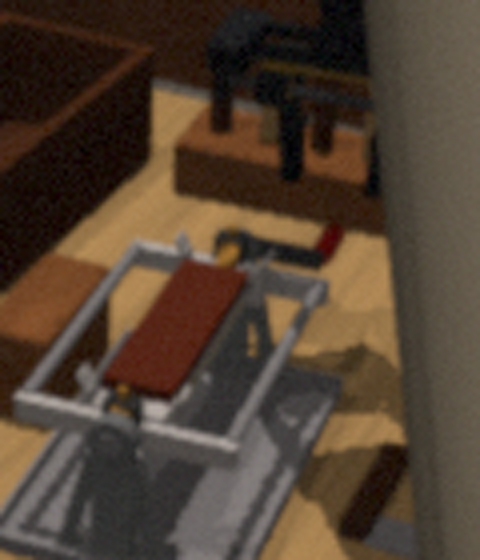

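The side crop shows the carrier seated in the frame and the fingers on either side of the red grip, which is at (330,240). I lower and close.

Emit:
arm_command(commands=[[0, 0, 0, 0.03, 0, 0, 0.05], [0, 0, 0, 0.055, 0, 0, 0.05], [0, 0, 0, 0.067, 0, 0, 0.05], [0, 0, 0, 0.067, 0, 0, 0.05], [0, 0, 0, 0.067, 0, 0, 0.012], [0, 0, 0, 0.067, 0, 0, 0.012], [0, 0, 0, 0.067, 0, 0, 0.012], [0, 0, 0, 0.067, 0, 0, 0.012]], squeeze=8)

```text
clock: 18.92
position: [0.4984, -0.3651, 0.093]
tool_rot: [-50.7, 89.8, -133.7]
force: [-9.5, -1.2, 2.0]
gripper_width: 0.0174
```

Run:
```python
from h import *
S=(.5393,-.1928,np.radians(6.9))
s,R=st(); goal(stw((-.06,-.166,.092),S),6.9)
p0=s["position"]; g=stw((-.06,-.166,0),S)
for a in list(range(0,181,10)):
    t=np.radians(a); l=np.array([.06-.06*np.cos(t),0,.06*np.sin(t)])
    w=stw(l,(0,0,S[2])); print(a,R.inv().apply(w).round(4).tolist())
```

```text
row [0.1, 0.11, 0.13] [0.001, 0.0013, -0.0001] clock 18.93 pos [ 0.4984 -0.3651  0.093 ] F [-9.5 -1.2  2. ] w 0.0174 j6 -54.0
0 [0.0, 0.0, 0.0]
10 [-0.0104, 0.0009, 0.0]
20 [-0.0205, 0.0036, 0.0]
30 [-0.03, 0.008, 0.0001]
40 [-0.0386, 0.0139, 0.0001]
50 [-0.046, 0.0213, 0.0001]
60 [-0.052, 0.0299, 0.0001]
70 [-0.0565, 0.0394, 0.0002]
80 [-0.0592, 0.0494, 0.0002]
90 [-0.0601, 0.0599, 0.0002]
100 [-0.0592, 0.0703, 0.0002]
110 [-0.0566, 0.0804, 0.0002]
120 [-0.0522, 0.0899, 0.0002]
130 [-0.0462, 0.0985, 0.0003]
140 [-0.0388, 0.1059, 0.0002]
150 [-0.0303, 0.1119, 0.0002]
160 [-0.0208, 0.1163, 0.0002]
170 [-0.0107, 0.1191, 0.0002]
180 [-0.0003, 0.12, 0.0002]
```

Emit:
arm_command(commands=[[0, 0, 0, -0.0052, 0.0002, 0, 0.012], [0, 0, 0, -0.0104, 0.0009, 0, 0.012], [0, 0, 0, -0.0155, 0.002, 0, 0.012], [0, 0, 0, -0.0205, 0.0036, 0, 0.012], [0, 0, 0, -0.03, 0.008, 0, 0.012], [0, 0, 0, -0.0386, 0.0139, 0, 0.012], [0, 0, 0, -0.046, 0.0213, 0, 0.012], [0, 0, 0, -0.052, 0.0299, 0, 0.012], [0, 0, 0, -0.0565, 0.0394, 0, 0.012], [0, 0, 0, -0.0592, 0.0494, 0, 0.012], [0, 0, 0, -0.0601, 0.0599, 0, 0.012], [0, 0, 0, -0.0601, 0.0599, 0, 0.012]])

```text
clock: 20.42
position: [0.5594, -0.3576, 0.1532]
tool_rot: [-0.7, 89.8, -83.6]
force: [4.4, -2.9, -5.4]
gripper_width: 0.0178
```

Run:
```python
from h import *
S=(.538,-.1928,np.radians(6.9))
s,R=st(); goal(stw((0,-.166,.152),S),6.9)
for a in list(range(90,181,10)):
    t=np.radians(a); l=np.array([-.06*np.cos(t),0,.06*np.sin(t)-.06])
    w=stw(l,(0,0,S[2])); print(a,R.inv().apply(w).round(4).tolist())
d=snap("side","s9")
s=cv2.imread("pics/s9.png")
cv2.imwrite("pics/c16.png",cv2.resize(s[60:200,235:355],None,fx=4,fy=4,interpolation=cv2.INTER_CUBIC))
```

```text
row [0.14, 0.17, 0.0] [0.0012, -0.0015, -0.0002] clock 20.43 pos [ 0.5594 -0.3576  0.1532] F [ 4.4 -2.9 -5.4] w 0.0178 j6 -49.8
90 [0.0, -0.0, -0.0]
100 [0.0009, 0.0104, 0.0]
110 [0.0036, 0.0205, 0.0]
120 [0.008, 0.03, 0.0]
130 [0.014, 0.0386, 0.0001]
140 [0.0214, 0.046, 0.0]
150 [0.03, 0.052, 0.0]
160 [0.0395, 0.0564, 0.0]
170 [0.0496, 0.0591, -0.0]
180 [0.06, 0.06, -0.0]
```

View pics/c16.png

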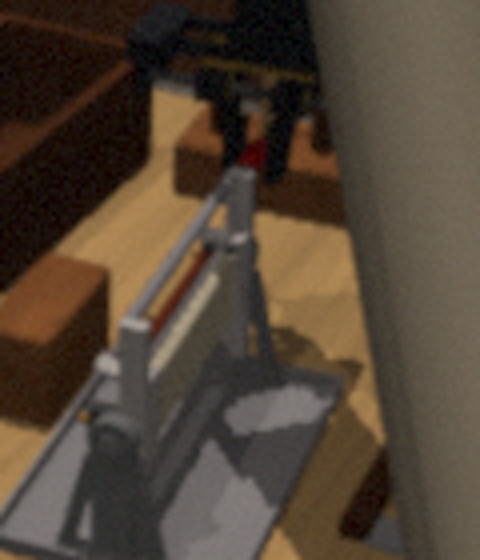

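The frame stands upright with the carrier still in it. I continue over.

Emit:
arm_command(commands=[[0, 0, 0, 0.0009, 0.0104, 0, 0.012], [0, 0, 0, 0.0036, 0.0205, 0, 0.012], [0, 0, 0, 0.008, 0.03, 0, 0.012], [0, 0, 0, 0.014, 0.0386, 0, 0.012], [0, 0, 0, 0.0214, 0.046, 0, 0.012], [0, 0, 0, 0.03, 0.052, 0, 0.012], [0, 0, 0, 0.0395, 0.0564, 0, 0.012], [0, 0, 0, 0.0496, 0.0591, 0, 0.012], [0, 0, 0, 0.056, 0.0595, 0, 0.012], [0, 0, 0, 0.06, 0.0595, 0, 0.012], [0, 0, 0, 0.06, 0.0595, 0, 0.012]])

```text
clock: 21.85
position: [0.6175, -0.3507, 0.0936]
tool_rot: [-30.4, 89.8, -113.4]
force: [-6.1, -2.6, -0.9]
gripper_width: 0.0175
```

Emit:
arm_command(commands=[[0, 0, 0, 0.001, 0, 0, 0.012], [0, 0, 0, 0.002, 0, 0, 0.012], [0, 0, 0, 0.002, 0, 0, 0.012]])

```text
clock: 22.22
position: [0.6175, -0.3508, 0.0929]
tool_rot: [-18.1, 89.8, -101.1]
force: [-5.8, -0.6, 6.1]
gripper_width: 0.0175
```

Emit:
arm_command(commands=[[0, 0, 0, 0.001, 0, 0, 0.012], [0, 0, 0, 0.0018, 0, 0, 0.012], [0, 0, 0, 0.0018, 0, 0, 0.012]])

```text
clock: 22.6
position: [0.6175, -0.3508, 0.0925]
tool_rot: [-6.6, 89.8, -89.6]
force: [-5.0, -0.8, 6.5]
gripper_width: 0.017
```

Emit:
arm_command(commands=[[0, 0, 0, 0, 0, 0, 0.05], [0, 0, 0, 0, 0, 0, 0.05], [0, 0, 0, 0, 0, 0, 0.05], [0, 0, 0, -0.04, 0, 0, 0.05], [0, 0, 0, -0.1, 0, 0, 0.05], [0, 0, 0, -0.15, 0, 0, 0.05], [0, 0, 0, -0.17, -0.05, 0.03, 0.05], [0, 0, 0, -0.17, -0.1, 0.06, 0.05], [0, 0, 0, -0.17, -0.15, 0.06, 0.05], [0, 0, 0, -0.17, -0.2, 0.06, 0.05], [0, 0, 0, -0.17, -0.2, 0.06, 0.05]])

```text
clock: 23.98
position: [0.424, -0.4345, 0.2634]
tool_rot: [-6.3, 89.7, -89.5]
force: [0.1, -0.6, 0.3]
gripper_width: 0.05
```

Run:
```python
from h import *
goal((.5,-.3,.2),6.9)
snap("side","s10"); snap("top","t10")
s=cv2.imread("pics/s10.png"); t=cv2.imread("pics/t10.png")
cv2.imwrite("pics/c17.png",np.hstack([cv2.resize(s[80:220,225:355],(390,420),interpolation=cv2.INTER_CUBIC),cv2.resize(t[130:270,262:395],(399,420),interpolation=cv2.INTER_CUBIC)]))
for S in((.5393,-.1928,np.radians(6.9)),(.538,-.1928,np.radians(6.9))):
  for a in(2.9,3.0,3.1,3.14):
    P=stw((-.06*np.cos(a),-.163,.11+.06*np.sin(a)),S); print(a,proj(cam("s10"),P).round(1),proj(cam("t10"),P).round(1))
```

```text
row [-0.08, 0.25, 0.03] [0.0628, 0.0915, -0.1248] clock 23.98 pos [ 0.424  -0.4345  0.2634] F [ 0.1 -0.6  0.3] w 0.05 j6 -63.6
2.9 [[278.6 108.8]] [[368.9 160.3]]
3.0 [[278.1 110.5]] [[368.3 160.3]]
3.1 [[277.9 112.2]] [[367.8 160.5]]
3.14 [[277.9 112.9]] [[367.6 160.7]]
2.9 [[279. 109.]] [[368.9 160.7]]
3.0 [[278.5 110.6]] [[368.3 160.7]]
3.1 [[278.3 112.3]] [[367.8 160.9]]
3.14 [[278.2 113. ]] [[367.6 161.1]]
```

View pics/c17.png

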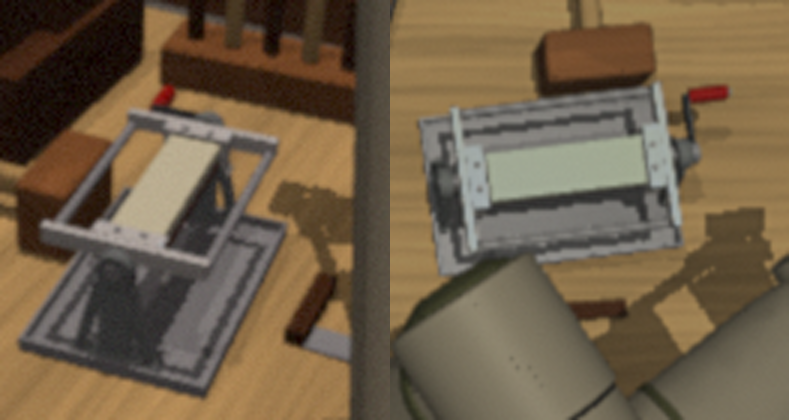

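View pics/t10.png

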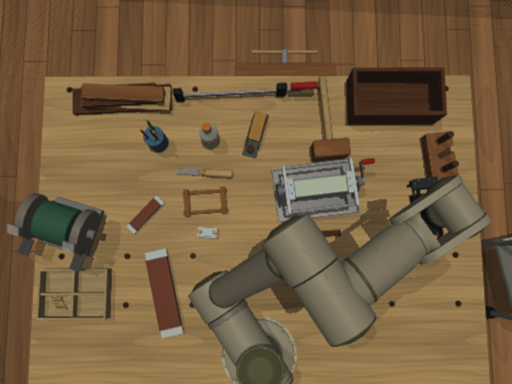

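The cream side is up and level, and the grip at side (280,113) matches the projection for 3.14 rad. The bystanders are where they were, and the wrist force is about 0. I hand the job in.

```bash
python3 -c "
from workcell import bot
print(bot.sign_off())"
```

```text
the job is handed in; nothing more can be done
None
```

The sharpening stand is ready for fine honing: the frame is turned fully over with the cream side up and the carrier still latched. I handed the job in at about 24 s; the sign-off gave no verdict.

- **Level and load:** I pressed the crank down until the loading stop resisted (about 13 N). Then I lifted the middle-sized carrier off its rest and pressed it in, rust-brown side up. The force of about 10.5 N matched the pads alone, which suggested both bolts had snapped over.
- **Tug:** The upward pull peaked at 19.6 N, about 15 N over the carrier's weight, and lasted more than half a second. The carrier moved about 0.3 mm. After I let go, the wrist picture showed both bolts over the tabs.
- **Turn over:** I let go of the carrier, took the crank grip and turned the frame to the upper stop.

**Last checks:** The side and top pictures show the cream face up and level, with the grip within about 2 pixels of where a turn of 3.14 rad puts it. The other things on the bench look unmoved. The gripper is clear, with the wrist force near zero.

**Not fully settled:**
- While I gripped the crank, the hand was pushed about 1 mm sideways (about 9 N), so my stand position was off by roughly that much.
- The force at the upper stop was only about 6.5 N, which crank friction could partly explain. The final angle therefore rests mainly on the pictures.

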